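# Load the yarn bobbin into the sprung carrier and pin it shut

## Robot

A 7-joint arm with a two-finger parallel gripper is mounted at the origin on the work surface. World frame = base frame: x ahead of the robot, y to its left, z up, the work surface at z = 0. Lengths are in m, angles in degrees, forces in N, time in s.
With the tool pointing down it reaches from about 0.425 to 0.975 m from the base axis. Payload 16.7 kg.
Tool frame: the origin (TCP) lies between the finger pads; the fingertips stand 19 mm ahead of it and the grasp point (between the pads) is the TCP; z points along the fingers, y is the line along which they close (so a half turn about z gives the same grasp; the last joint's range is limited). The gripper opens to 85 mm and grips with 20 to 120 N. Pads are 22 mm wide; open, the fingers measure 114 mm over their backs; the gripper's body (76 mm by 85 mm) begins 54 mm behind the grasp point. The pads swing forward as they close: fully open they stand 13 mm farther back than shut.
Start: joints at [57.324, 24.414, 4.234, 92.017, -1.954, 63.644, -3.845], TCP at [0.276, -0.616, 0.217] pointing down, gripper open.
Joint ranges: [-163.25, 163.25], [-28.42, 122.38], [-70.27, 78.77], [12.13, 141.07], [-58.53, 238.53], [9.26, 117.41], [-156.51, 156.51]. Speed limits (degrees/s): [108.29, 108.29, 136.94, 136.94, 172.46, 172.46, 172.46].

## Interface

Orientations are given as [roll, pitch, yaw] about the fixed x, y, z axes, in that order (R = Rz(yaw) Ry(pitch) Rx(roll)).
In Python, from bench import arm, vision, ticket gives the robot as it stands.
- The arm moves only by the shell command python3 -m crank 'ROWS' [OPENING] [FORCE]. ROWS is JSON, a list of rows, each an object of numbers: "x", "y", "z": the shift along the world's x, y, z in m; "spin": the turn about the world's z in degrees. A call has 1 to 20 rows; each row shifts and turns the commanded pose from where the row before left it; what a row does not reach is not made up. A row lasts 1/10 s, in which the tool goes at most 50 mm and 8.59 degrees, less where a joint would pass 70% of its speed; a pose out of reach is approached as far as the arm can. A call is refused whole if a number of a shift passes 0.05 or a number of a turn 8.59, either way. A call with a gripper value outside its range is refused whole. OPENING is the opening, from 0 (shut) to 1 (fully open), set as the call begins (- or left out, the last holds). The fingers move at their own pace and stop on an object; FORCE is the grip in N (left out, the last holds). Time passes only in rows, so rows that do not move let the fingers close. It gives the time, the measured TCP pose, the force, the opening and the grip force at its end, in the units of the state.
- arm.sense(): the state, without advancing time (a new reading comes with each control period).
- vision.camera(name): name is "scene" or "side" or "wrist"; returns a dict with "image" (420x560x3 uint8, red, green, blue), "depth" (420x560 float32, m along the optical axis (not along the pixel's ray), 0 where there is no reading), "camera_matrix" (3x3 intrinsics, pixels), "xyz" and "rotation" of the camera in the world; the wrist camera has in their place "T_tool_cam" (4x4, takes a point from camera to tool coordinates, whose origin is the TCP and whose axes are the flange's). Camera axes: x right, y down, z forward; pixel columns grow to the right and rows downward; lengths in m; the calibration is good to about 2 mm. A picture is of the moment at which its call begins: read the wrist's pose just before it.
- ticket.finish_job(): hands the job in; it is judged then, once.
The state is a dict: "t": time; "joints": joint angles; "qvel": joint speeds; "effort": joint torques, N m; "eef_pos": TCP position; "tool_rot": TCP orientation; "force": force on the tool from outside, world axes, zero at the start; "ft_torque": the same for the moment, N m; "opening": finger opening in m; "finger_force": force on a finger pad.
Only numpy, scipy, OpenCV 4.12 (cv2) and the standard library are available. Lean on these libraries where they do the work, as an engineer would, in place of code of your own. Each camera call takes 0.05 s, during which the arm holds its last target. There are 200 camera calls.

## Task

Slide the wound yarn bobbin up off its upright spindle and seat it on the sprung seat of the open hinged carrier, then swing the lid over onto it. Push the steel pin from its holder down through the hole in the lid into the hole in the base until its flange has pressed the lid fully shut, and finish still holding the pin down like that, because the seat's spring lifts the lid as soon as you ease off. Leave the other things on the bench where they are.

Things in the scene. Friction and masses are not known exactly. Their poses are not given: they have to be found in the camera images.
- bobbin: the cream yarn bobbin on the upright spindle: a plain round ring, outer diameter 46 mm, 30 mm tall, through bore 18 mm, 0.12 kg, with its axis (z) upright. Origin: centre of its underside.
- spindle: fixed dark round foot, 84 mm across and 15 mm high, with a steel post 12 mm thick standing on its centre up to z = 70 mm; the bobbin sits on the foot, the post through its bore and standing 25 mm above it. Origin: centre of the foot's underside. It may stand on the robot's left or right; the pin holder stands on the other side.
- carrier: fixed aluminium bobbin carrier: base plate 160 (x) x 100 (y) x 8 mm, sprung seat in the middle, lid hinge at its +x end between two posts (at y = +-44 mm, 54 mm high), block with the base hole at its -x end (36 x 45 mm, top at 42 mm). No side walls: room for fingers on the seat's +-y sides. Origin: centre of its underside; +x points away from the robot, yaw within 0.35 rad.
- seat (a point): top face of the sprung white round seat (56 mm across) at the middle of the carrier, 20 mm above the bench when unloaded. A boss 12 mm thick with a tapered tip stands 11 mm up from it and goes into the bobbin's bore (3 mm clearance all round). The seat sinks straight down up to 7.5 mm on a spring of about 2 N/mm.
- hinge (a point): midpoint of the lid's hinge axis (along the carrier's y), 60 mm to +x of the seat's centre, 48 mm above the bench. The lid is a steel plate reaching 135 mm from the axis, 70 mm wide, 8 mm thick, 0.2 kg, the axis in its mid-plane; shut, it lies level from the hinge towards the carrier's -x, underside 44 mm and top 52 mm above the bench.
- lid (a joint): lid angle, rad: 0 = fully shut, pi/2 = upright; starts at 1.75 to 2.0, leaning back away from the robot. A stiff hinge (0.06 N m) lets it stay where left when near upright; below about 1 rad it falls by its weight. On a seated bobbin it rests ajar at about 0.05 to 0.1; 5 to 6 N down at the pin hole shuts it.
- lid_hole (a point): centre of the mouth of the 12 mm through hole in the lid, on the lid's top (outer) face, 115 mm from the hinge axis, on its centre line; moves with the lid. The point's z axis is normal to the lid.
- base_hole (a point): centre of the mouth of the 12 mm vertical hole in the base block, 42 mm above the bench, 34 mm deep, 55 mm to the carrier's -x of the seat's centre; exactly below the lid's hole when the lid is shut.
- pin: steel locking pin standing upright in its holder: shank 8 mm thick, 40 mm long with tapered tip, then a flange 20 mm across, 4 mm thick, then a round grip 14 mm thick, 32 mm tall (76 mm in all), 0.05 kg. Origin: centre of the tip, z up along the pin. Pushed home in the shut carrier the tip is 12 mm above the bench, the flange's underside on the lid's top.
- pin_flange (a point): point on the pin's axis at the underside of its flange, 40 mm above the tip.
- holder: fixed grey block 60 x 60 x 45 mm with a 12 mm hole in its top, in which the pin stands with its flange on the top face. Origin: centre of its underside.
- spare_bobbin: bystander: larger cream bobbin, 68 mm across, 55 mm tall, standing in the grey tray beyond the carrier. Origin: centre of its underside.
- beaker: bystander: empty glass beaker, 70 mm across, 75 mm tall. Origin: centre of its underside.
- bottle: bystander: brown bottle, 44 mm across, 85 mm tall. Origin: centre of its underside.
- spatula: bystander: spatula 150 mm long, lying near the robot. Origin: middle of its underside.
- jar: bystander: lidded jar, 70 mm across, 90 mm tall. Origin: centre of its underside.
- dryer: bystander: black hair dryer lying on the robot's right, 210 mm long, 84 mm thick. Origin: under the middle of its barrel.
Mind the look-alikes: they are no part of the job. Leave any orange look-alike of the bobbin alone. Leave any brown or green look-alike of the carrier alone.

How it is judged:
By the outcome, as a careful person would: the job done as asked, in the order asked, and still so for the second after the job is handed in, while the arm keeps its last pose, push and grip.
It also fails if it takes over 67 s, if anything falls off the work surface, if the arm or the gripper's body presses on something with over 40 N, if the wrist force passes 120 N, or if a joint passes its speed limit or range.

## Working session

There is one attempt and no reset: what is moved stays moved. The work goes in short steps, Python scripts to look and compute and a shell command to move; the robot and the scene stay as the last step left them, time stands still between calls to the robot, and variables do not carry over. Pictures are saved under pics/ and viewed, at most 10 in all, crops included, and the job is handed in when it is done.

```bash
mkdir -p pics; ls; cat > h.py <<'E'
import numpy as np, cv2
from bench import arm, vision, ticket
def shot(n,f):
    c=vision.camera(n); cv2.imwrite(f'pics/{f}.png',c['image'][:,:,::-1]); np.savez(f'pics/{f}.npz',**{k:v for k,v in c.items()}); return c
def world(c,u,v,d=None):
    K=c['camera_matrix']; d=c['depth'][int(v),int(u)] if d is None else d
    p=np.array([(u-K[0,2])/K[0,0]*d,(v-K[1,2])/K[1,1]*d,d]); return c['rotation']@p+c['xyz']
def cloud(c):
    K=c['camera_matrix']; v,u=np.mgrid[:420,:560]; d=c['depth']
    p=np.stack([(u-K[0,2])/K[0,0]*d,(v-K[1,2])/K[1,1]*d,d],-1); return p@np.array(c['rotation']).T+c['xyz']
E
python3 - <<'E'
from h import *
s=arm.sense(); print(s)
for n in ['scene','side']:
    c=shot(n,n+'0'); print(n,c['xyz'],c['rotation'])
E
```

```text
pics
{'t': 0.0, 'joints': array([57.32386343, 24.44863773,  4.2289369 , 92.05251066, -1.95298738,
       63.64446941, -3.84694483]), 'qvel': array([0.01030828, 0.02267417, 0.03865022, 0.05876063, 0.02465625,
       0.04913482, 0.06063211]), 'effort': array([ 8.57505038e-04, -9.49802399e+01,  3.76142800e+00, -4.63509607e+01,
        1.92252308e-02,  1.01552415e-02,  1.06817738e-04]), 'eef_pos': array([ 0.27554945, -0.61571951,  0.21611909]), 'tool_rot': array([-1.79926632e+02,  5.07208489e-03,  2.41087341e+01]), 'force': array([-0.00880182,  0.19544512, -0.67837284]), 'ft_torque': array([-0.02320801, -0.02777234, -0.01789326]), 'finger_force': 0.0, 'opening': 0.0856032855645925}
scene [ 1.48558192 -0.09413582  0.68316394] [-124.02708125   -0.51398596   86.41920811]
side [-0.07063106  0.92370025  0.93713811] [-127.78659116   -0.70412504 -146.55909086]
```

```bash
python3 - <<'E'
s=open('h.py').read()
s=s.replace("import numpy as np, cv2","import numpy as np, cv2\nfrom scipy.spatial.transform import Rotation as Ro\ndef RM(c):\n    return Ro.from_euler('xyz',c['rotation'],degrees=True).as_matrix()")
s=s.replace("c['rotation']@p","RM(c)@p").replace("np.array(c['rotation']).T","RM(c).T")
open('h.py','w').write(s)
E
```

```text
(no output)
```

View pics/scene0.png

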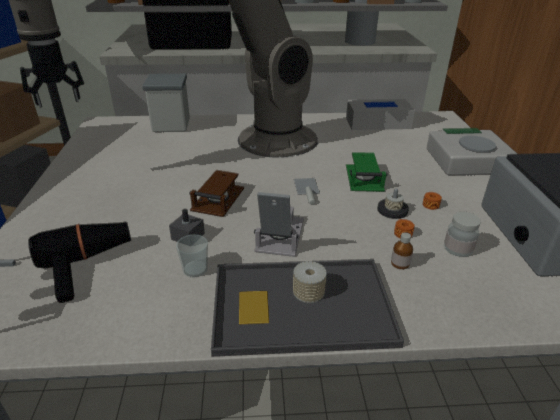

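View pics/side0.png

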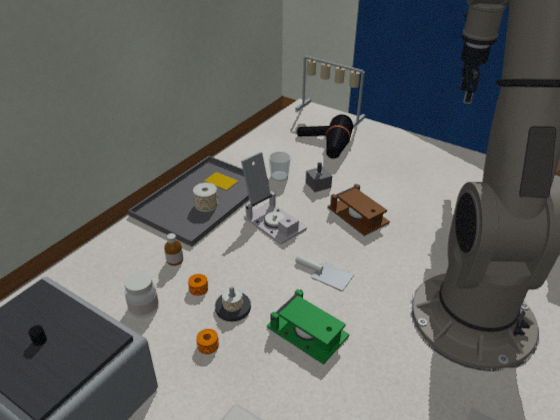

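In the scene view, the spindle with the cream bobbin is at (393,205), the open carrier at (278,235), and the holder and pin at (187,228). The orange rings and the brown and green carriers are the look-alikes. Next I'll measure from the depth data.

```bash
python3 - <<'E'
from h import *
S=dict(np.load('pics/scene0.npz')); D=dict(np.load('pics/side0.npz'))
for c,pts in ((S,[(393,210),(278,245),(187,233),(195,255)]),(D,[(233,310),(285,225),(319,180)])):
    for p in pts: print(p,world(c,*p))
a=cv2.imread('pics/scene0.png');b=cv2.imread('pics/side0.png')
t=lambda im,x,y,w=80,h=60:cv2.resize(im[y:y+h,x:x+w],(400,300),interpolation=cv2.INTER_CUBIC)
o=np.vstack([np.hstack([t(a,238,195),t(a,353,175)]),np.hstack([t(b,235,190),t(b,193,275)])])
cv2.imwrite('pics/crop1.png',o)
E
```

```text
(393, 210) [0.50450761 0.2828887  0.01774919]
(278, 245) [ 0.63178362 -0.03603394  0.01055961]
(187, 233) [ 0.6091124  -0.25482589  0.03827061]
(195, 255) [ 0.73142896 -0.22157323  0.06893708]
(233, 310) [0.46578729 0.30712229 0.0166369 ]
(285, 225) [0.52088051 0.00678679 0.04036565]
(319, 180) [ 0.55260992 -0.22786803  0.04231017]
```

View pics/crop1.png

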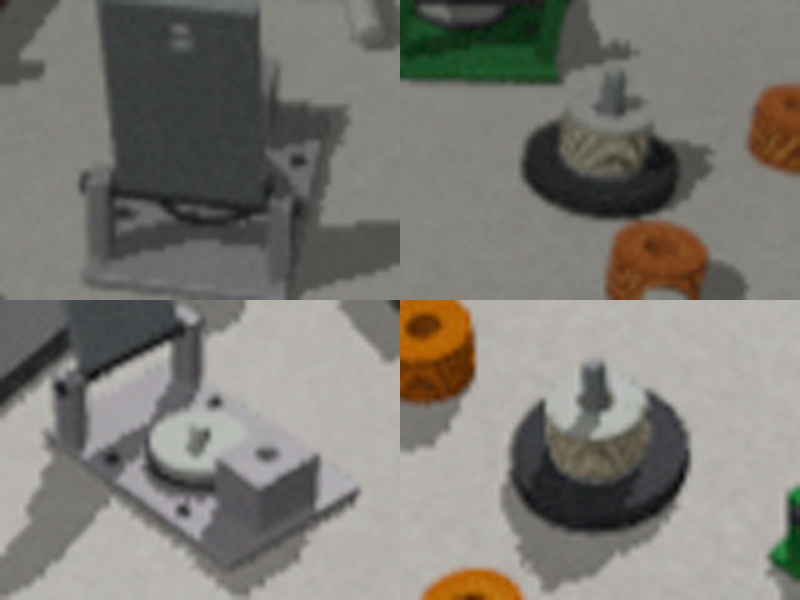

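```bash
cat >> h.py <<'E'
def ray(c,u,v,z):
    K=c['camera_matrix']; r=RM(c)@np.array([(u-K[0,2])/K[0,0],(v-K[1,2])/K[1,1],1]); o=c['xyz']; return o+r*(z-o[2])/r[2]
E
python3 - <<'E'
from h import *
S=dict(np.load('pics/scene0.npz')); D=dict(np.load('pics/side0.npz'))
f=lambda n,c,u,v,z:print(n,ray(c,u,v,z).round(4))
f('post S',S,395.6,189.8,.07);f('post D',D,232.2,287.6,.07)
f('hole D',D,288.6,220.8,.042);f('boss D',D,275.2,216,.031)
f('corner front',D,281,243,.004);f('corner L',D,245,218,.004);f('corner R',D,306.6,228.5,.004)
f('S +x L',S,256,251,.004);f('S +x R',S,296,253.6,.004)
def circ(P):
    A=np.c_[2*P,np.ones(len(P))];s=np.linalg.lstsq(A,(P**2).sum(1),rcond=None)[0];return s[:2],np.sqrt(s[2]+s[:2]@s[:2])
for n,c in (('S',S),('D',D)):
    w=cloud(c)
    m=(np.abs(w[...,0]-.485)<.07)&(np.abs(w[...,1]-.3)<.07)
    for lo,hi in ((.041,.049),(.01,.02)):
        q=m&(w[...,2]>lo)&(w[...,2]<hi); P=w[q]; 
        e=cv2.minEnclosingCircle(P[:,:2].astype(np.float32)); print(n,lo,len(P),P.mean(0),e)
    for nm,cx,cy,lo,hi in (('holder',.58,-.25,.042,.048),('block',.52,.0,.039,.045),('base',.58,-.01,.005,.011)):
        r=.035 if nm!='base' else .12
        q=(np.abs(w[...,0]-cx)<r+.02)&(np.abs(w[...,1]-cy)<r+.02)&(w[...,2]>lo)&(w[...,2]<hi)
        P=w[q][:,:2]; print(n,nm,len(P),P.mean(0),cv2.minAreaRect((P*1000).astype(np.float32)))
E
```

```text
post S [0.4858 0.2871 0.07  ]
post D [0.4772 0.2913 0.07  ]
hole D [ 0.5216 -0.0121  0.042 ]
boss D [ 0.5714 -0.0204  0.031 ]
corner front [0.5117 0.0394 0.004 ]
corner L [0.6565 0.0077 0.004 ]
corner R [ 0.4866 -0.0515  0.004 ]
S +x L [ 0.6441 -0.0899  0.004 ]
S +x R [0.6589 0.0056 0.004 ]
S 0.041 130 [0.48545903 0.28729402 0.04554572] ((0.48156458139419556, 0.2879398763179779), 0.026093190535902977)
S 0.01 273 [0.49595742 0.28444931 0.01563198] ((0.48291999101638794, 0.28620752692222595), 0.04396491497755051)
S holder 311 [ 0.57811296 -0.26006054] ((572.7302856445312, -261.4981994628906), (63.55759811401367, 62.25847244262695), 58.97454833984375)
S block 24 [0.5279361  0.00384448] ((528.59228515625, 5.086188793182373), (7.955122470855713, 39.12434005737305), 84.9487533569336)
S base 1078 [ 0.6441576 -0.0248302] ((579.9805908203125, -9.552261352539062), (279.8662109375, 277.0150146484375), 0.007408859208226204)
D 0.041 185 [0.47849206 0.29433492 0.04359237] ((0.4802929162979126, 0.2920238971710205), 0.024617409333586693)
D 0.01 432 [0.47227616 0.30163462 0.01324465] ((0.4793780744075775, 0.2920079231262207), 0.04300094395875931)
D holder 101 [ 0.56988345 -0.25271891] ((569.3780517578125, -255.2521514892578), (61.28510665893555, 60.821563720703125), 55.68901824951172)
D block 76 [ 0.52436313 -0.01050445] ((524.7318115234375, -11.476848602294922), (45.122718811035156, 35.975154876708984), 77.3370590209961)
D base 523 [ 0.60083063 -0.00674752] ((595.0639038085938, 7.326141357421875), (278.1976318359375, 199.12493896484375), 10.174107551574707)
```

```bash
python3 -m crank '[{"x":0.024,"y":0.03,"z":0.007,"spin":-3},{"x":0.024,"y":0.03,"z":0.007,"spin":-3},{"x":0.024,"y":0.03,"z":0.007,"spin":-3},{"x":0.024,"y":0.03,"z":0.007,"spin":-3},{"x":0.024,"y":0.03,"z":0.007,"spin":-3},{"x":0.024,"y":0.03,"z":0.007,"spin":-3},{"x":0.024,"y":0.03,"z":0.007,"spin":-3},{"x":0.024,"y":0.03,"z":0.007,"spin":-3},{"x":0.024,"y":0.03,"z":0.007,"spin":-3},{"x":0.024,"y":0.03,"z":0.007,"spin":-3},{"x":0.024,"y":0.03,"z":0.007,"spin":-3},{"x":0.020,"y":0.03,"z":0.007,"spin":-3},{}]' 1 20
cat >> h.py <<'E'
def wshot(f):
    s=arm.sense(); c=vision.camera('wrist'); c=dict(c)
    T=np.eye(4);T[:3,:3]=Ro.from_euler('xyz',s['tool_rot'],degrees=True).as_matrix();T[:3,3]=s['eef_pos']
    M=T@np.array(c.pop('T_tool_cam')); c['xyz']=M[:3,3]; c['rotation']=Ro.from_matrix(M[:3,:3]).as_euler('xyz',degrees=True)
    cv2.imwrite(f'pics/{f}.png',c['image'][:,:,::-1]); np.savez(f'pics/{f}.npz',**c); print(s['t'],s['eef_pos'],s['tool_rot'],c['xyz'],c['rotation']); return c
E
python3 -c "
from h import *
wshot('w_hold')"
```

```text
0.1 [ 0.27553608 -0.61577461  0.21616879] [-1.79931910e+02  4.24479771e-03  2.41057353e+01] [ 0.341316   -0.5864453   0.37301277] [ 1.63429793e+02  5.88849885e-02 -6.59157624e+01]schema error: expected keys x, y, z, spin
```

```bash
python3 -m crank '[{"y":0.04},{"y":0.04},{"y":0.04},{"y":0.04},{"y":0.04},{"y":0.04},{}]'
python3 -c "
from h import *
wshot('w_car')"
python3 -m crank '[{"x":-0.009,"y":0.04,"z":-0.01},{"x":-0.009,"y":0.04,"z":-0.01},{"x":-0.009,"y":0.04,"z":-0.01},{"x":-0.009,"y":0.04,"z":-0.01},{"x":-0.009,"y":0.04,"z":-0.01},{"x":-0.009,"y":0.04,"z":-0.01},{"x":-0.009,"y":0.04,"z":-0.01},{"x":-0.009,"y":0.025,"z":-0.01},{}]'
python3 - <<'E'
from h import *
wshot('w_sp')
cv2.imwrite('pics/m.png',cv2.resize(np.vstack([np.hstack([cv2.imread('pics/w_hold.png'),cv2.imread('pics/w_car.png')]),np.hstack([cv2.imread('pics/w_sp.png')]*2)]),(800,600)))
E
```

```text
0.15 [ 0.27556961 -0.61582041  0.21628952] [-1.79943835e+02  3.54725776e-03  2.41075054e+01] [ 0.34133353 -0.58646001  0.37313441] [ 1.63430492e+02  4.69599155e-02 -6.59139753e+01]
0.2 [ 0.27560846 -0.61587642  0.2163781 ] [-1.79953440e+02  5.08512011e-04  2.41065834e+01] [ 0.34135449 -0.58649645  0.37322683] [ 1.63433530e+02  3.73547081e-02 -6.59148774e+01]schema error: expected keys x, y, z, spin
schema error: expected keys x, y, z, spin
```

View pics/m.png

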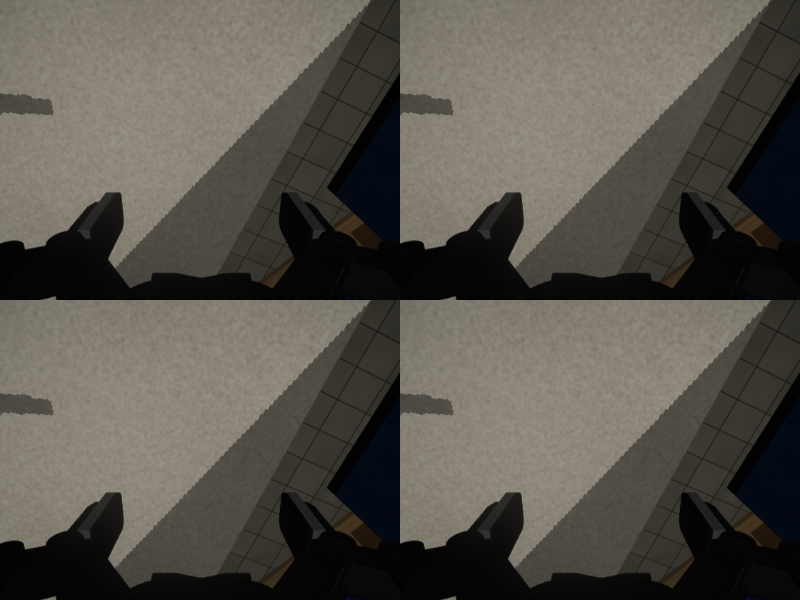

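The moves were refused because every key is required, so the picture shows only bare bench (fingers at the bottom of each tile). I'll resend the rows with all keys.

```bash
python3 -m crank '[{"x":0.022,"y":0.03,"z":0.007,"spin":-3},{"x":0.022,"y":0.03,"z":0.007,"spin":-3},{"x":0.022,"y":0.03,"z":0.007,"spin":-3},{"x":0.022,"y":0.03,"z":0.007,"spin":-3},{"x":0.022,"y":0.03,"z":0.007,"spin":-3},{"x":0.022,"y":0.03,"z":0.007,"spin":-3},{"x":0.022,"y":0.03,"z":0.007,"spin":-3},{"x":0.022,"y":0.03,"z":0.007,"spin":-3},{"x":0.022,"y":0.03,"z":0.007,"spin":-3},{"x":0.022,"y":0.03,"z":0.007,"spin":-3},{"x":0.022,"y":0.03,"z":0.007,"spin":-3},{"x":0.020,"y":0.03,"z":0.007,"spin":-3},{"x":0,"y":0,"z":0,"spin":0}]' 1 20
python3 -c "
from h import *
wshot('w_hold')"
```

```text
t: 1.55
eef_pos: [0.5408, -0.251, 0.3016]
tool_rot: [-179.9, -0.1, -11.6]
force: [-0.3, -0.1, 0.0]
opening: 0.0855
finger_force: 0.0
1.55 [ 0.54083542 -0.25103181  0.30157212] [-1.79901873e+02 -9.61062430e-02 -1.16103422e+01] [ 0.61103039 -0.26572517  0.45854201] [ 1.63552560e+02  3.77717945e-02 -1.01631658e+02]
```

```bash
python3 -m crank '[{"x":0,"y":0.04,"z":0,"spin":0},{"x":0,"y":0.04,"z":0,"spin":0},{"x":0,"y":0.04,"z":0,"spin":0},{"x":0,"y":0.04,"z":0,"spin":0},{"x":0,"y":0.04,"z":0,"spin":0},{"x":0,"y":0.04,"z":0,"spin":0},{"x":0,"y":0,"z":0,"spin":0}]'
python3 -c "
from h import *
wshot('w_car')"
python3 -m crank '[{"x":-0.013,"y":0.04,"z":0,"spin":0},{"x":-0.013,"y":0.04,"z":0,"spin":0},{"x":-0.013,"y":0.04,"z":0,"spin":0},{"x":-0.013,"y":0.04,"z":0,"spin":0},{"x":-0.013,"y":0.04,"z":0,"spin":0},{"x":-0.013,"y":0.04,"z":0,"spin":0},{"x":-0.013,"y":0.04,"z":0,"spin":0},{"x":0,"y":0.025,"z":0,"spin":0},{"x":0,"y":0,"z":0,"spin":0}]'
python3 - <<'E'
from h import *
wshot('w_sp')
cv2.imwrite('pics/m2.png',cv2.resize(np.vstack([np.hstack([cv2.imread('pics/w_hold.png'),cv2.imread('pics/w_car.png')]),np.hstack([cv2.imread('pics/w_sp.png')]*2)]),(800,600)))
E
```

```text
t: 2.3
eef_pos: [0.5373, -0.0115, 0.3008]
tool_rot: [-179.9, 0.0, -11.5]
force: [0.4, -1.3, 0.8]
opening: 0.0855
finger_force: 0.0
2.3 [ 0.53734923 -0.01151083  0.30083333] [-1.79924239e+02  8.34477988e-03 -1.15422351e+01] [ 0.60785461 -0.02611803  0.45767206] [ 1.63448036e+02  1.54858025e-02 -1.01563696e+02]
t: 3.25
eef_pos: [0.4466, 0.2907, 0.3006]
tool_rot: [-180.0, 0.0, -11.7]
force: [0.0, -0.0, -0.0]
opening: 0.0854
finger_force: 0.0
3.25 [0.44658145 0.29074903 0.3005921 ] [-1.79962825e+02  2.56009903e-02 -1.17399118e+01] [0.51710388 0.27599183 0.45740918] [ 1.63430985e+02 -2.33319115e-02 -1.01761333e+02]
```

View pics/m2.png

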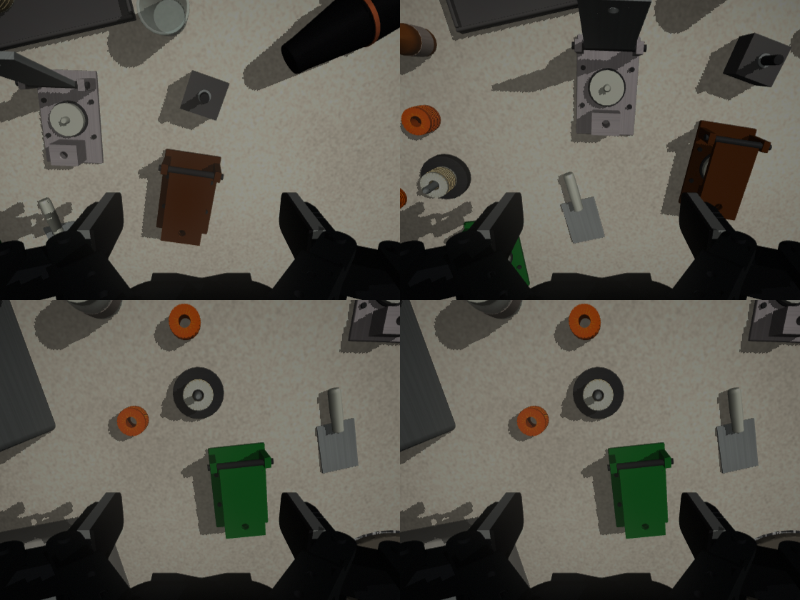

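The wrist views are clear. In 400×300 tile pixels, the carrier base hole is at (206,124), the boss at (206,88), the pin top at (205,96) and the spindle post tip at (198,94). I'll take an enlarged crop for accuracy.

```bash
python3 - <<'E'
from h import *
t=lambda im,x,y,w,h:cv2.resize(im[y:y+h,x:x+w],(400,300),interpolation=cv2.INTER_CUBIC)
a,b,c=[cv2.imread(f'pics/{k}.png') for k in('w_hold','w_car','w_sp')]
cv2.imwrite('pics/m3.png',np.vstack([np.hstack([t(a,240,85,100,75),t(b,225,90,133,100)]),np.hstack([t(c,225,90,100,75),t(b,225,0,133,100)])]))
H,C,P=[dict(np.load(f'pics/{k}.npz')) for k in('w_hold','w_car','w_sp')]
def sel(c,cx,cy,r,lo,hi):
    w=cloud(c);q=(np.hypot(w[...,0]-cx,w[...,1]-cy)<r)&(w[...,2]>lo)&(w[...,2]<hi);return w[q]
for n,c,a in (('foot',P,(.481,.29,.07,.01,.02)),('bob',P,(.481,.29,.05,.042,.048)),('seat',C,(.573,-.02,.036,.016,.023)),):
    p=sel(c,*a);print(n,len(p),p.mean(0),cv2.minEnclosingCircle(p[:,:2].astype(np.float32)))
for n,c,a in (('block',C,(.52,-.01,.04,.038,.046)),('holder',H,(.57,-.256,.05,.041,.049)),('base',C,(.57,-.02,.1,.0045,.012))):
    p=sel(c,*a);print(n,len(p),p.mean(0),cv2.minAreaRect((p[:,:2]*1000).astype(np.float32)))
p=sel(H,.57,-.256,.02,.06,.09);print('grip',p[p[:,2]>.078].mean(0),p[:,2].max())
E
```

```text
foot 2621 [0.48246588 0.28774813 0.01468087] ((0.4801008105278015, 0.28850090503692627), 0.041954249143600464)
bob 1211 [0.48035193 0.28841793 0.04488547] ((0.47990819811820984, 0.2884581387042999), 0.023171329870820045)
seat 1766 [ 0.57682771 -0.02848848  0.01950199] ((0.5728312134742737, -0.02145906537771225), 0.035088274627923965)
block 1179 [ 0.52430663 -0.01616316  0.04168656] ((523.85546875, -16.06917381286621), (45.0198860168457, 36.21394348144531), 76.34961700439453)
holder 2833 [ 0.57259256 -0.26232557  0.04482429] ((571.7112426757812, -262.21990966796875), (60.07384490966797, 60.03679656982422), 59.578033447265625)
base 6543 [ 0.57660614 -0.02824855  0.00791379] ((577.1143798828125, -29.088348388671875), (100.0870590209961, 158.97738647460938), 76.25811767578125)
grip [ 0.57189418 -0.26219073  0.08068825] 0.08350838880259642
```

View pics/m3.png

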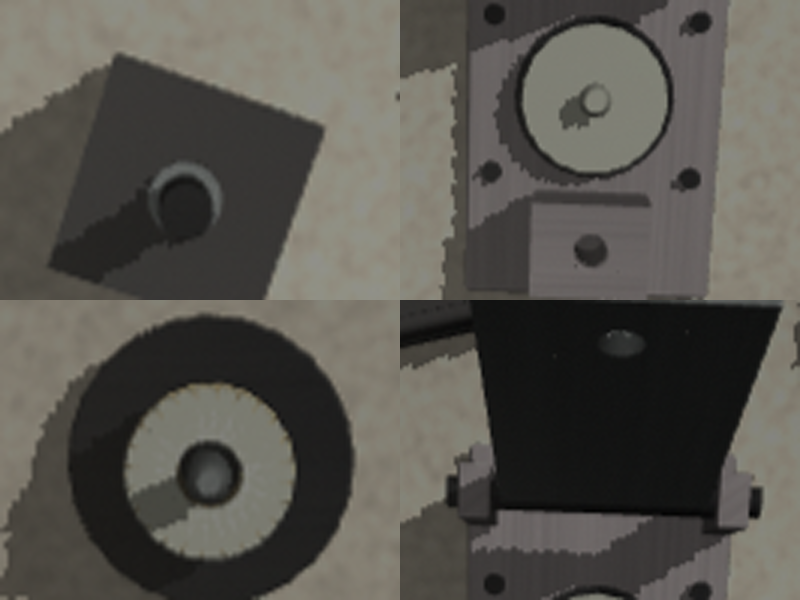

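```bash
python3 -m crank '[{"x":0.0112,"y":-0.0007,"z":-0.03,"spin":-0.7},{"x":0.0112,"y":-0.0007,"z":-0.04,"spin":-0.7},{"x":0.0112,"y":-0.0007,"z":-0.04,"spin":-0.6},{"x":0,"y":0,"z":-0.04,"spin":0},{"x":0,"y":0,"z":-0.04,"spin":0},{"x":0,"y":0,"z":-0.03,"spin":0},{"x":0,"y":0,"z":-0.02,"spin":0},{"x":0,"y":0,"z":-0.02,"spin":0},{"x":0,"y":0,"z":0,"spin":0},{"x":0,"y":0,"z":0,"spin":0}]'
```

```text
t: 4.3
eef_pos: [0.481, 0.2853, 0.0411]
tool_rot: [179.9, -0.0, -14.0]
force: [0.0, -0.3, 0.6]
opening: 0.0855
finger_force: 0.0
```

```bash
python3 -m crank '[{"x":-0.001,"y":0.003,"z":0,"spin":0},{"x":0,"y":0,"z":0,"spin":0}]'; python3 -m crank '[{"x":0,"y":0,"z":0,"spin":0},{"x":0,"y":0,"z":0,"spin":0},{"x":0,"y":0,"z":0,"spin":0},{"x":0,"y":0,"z":0,"spin":0},{"x":0,"y":0,"z":0,"spin":0},{"x":0,"y":0,"z":0,"spin":0}]' 0 40
```

```text
t: 4.5
eef_pos: [0.4799, 0.2902, 0.042]
tool_rot: [-179.9, -0.1, -13.9]
force: [-0.2, 0.1, -0.3]
opening: 0.0857
finger_force: 0.0
t: 5.1
eef_pos: [0.4792, 0.2894, 0.0409]
tool_rot: [180.0, 0.0, -13.9]
force: [-1.4, -3.1, 5.4]
opening: 0.0098
finger_force: 39.0
```

Opening is 10 mm where 46 mm was expected, so I'll look.

```bash
python3 - <<'E'
from h import *
c=shot('side','side1'); s=shot('scene','scene1'); wshot('w1')
t=lambda im,x,y,w,h:cv2.resize(im[y:y+h,x:x+w],(400,300),interpolation=cv2.INTER_CUBIC)
a,b,w=[cv2.imread(f'pics/{k}.png') for k in('side1','scene1','w1')]
cv2.imwrite('pics/m4.png',np.vstack([np.hstack([t(a,165,235,133,100),t(b,340,140,133,100)]),np.hstack([t(w,0,0,560,420),t(w,180,220,200,150)])]))
E
```

```text
5.2 [0.47917098 0.28931923 0.040872  ] [ 1.79953577e+02  7.90312134e-03 -1.39059790e+01] [0.54909193 0.2721357  0.1977116 ] [ 1.63451021e+02 -1.09459729e-01 -1.03927279e+02]
```

View pics/m4.png

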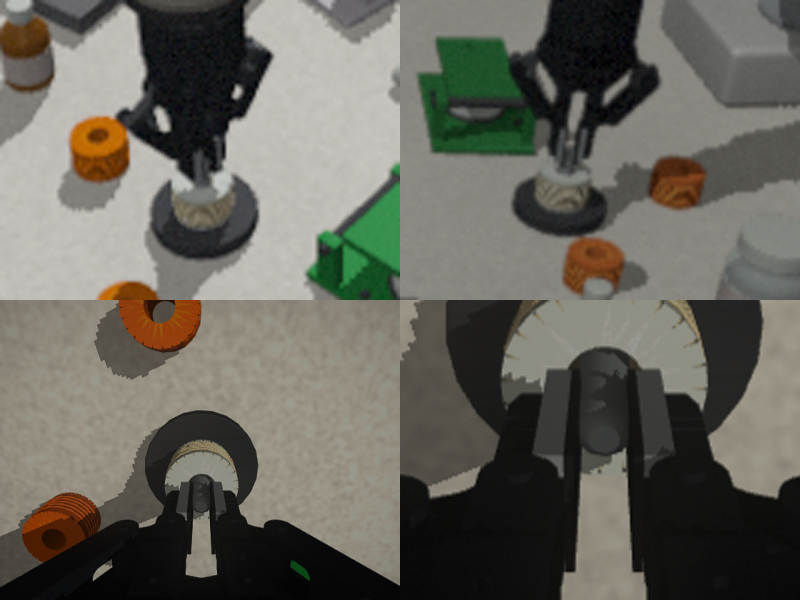

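```bash
python3 - <<'E'
from h import *
c=dict(np.load('pics/w1.npz')); w=cloud(c)
f=lambda u,v:w[v,u].round(4)
for cx,cy in ((500,400),(580,375),(640,400),(560,385),(655,385),(600,440),(680,420),(530,450),(650,450),(555,440),(600,360)):
    u=int(180+(cx-400)/2); v=int(220+(cy-300)/2); print((cx,cy),f(u,v))
E
```

```text
(500, 400) [0.4687 0.3202 0.0153]
(580, 375) [0.4841 0.2931 0.0462]
(640, 400) [0.488  0.28   0.0733]
(560, 385) [0.4915 0.2947 0.0659]
(655, 385) [0.4878 0.277  0.0675]
(600, 440) [0.4804 0.2895 0.0705]
(680, 420) [0.4824 0.2738 0.0735]
(530, 450) [0.4881 0.3    0.0828]
(650, 450) [0.488  0.2793 0.0914]
(555, 440) [0.4916 0.2944 0.0879]
(600, 360) [0.4858 0.2882 0.045 ]
```

```bash
python3 - <<'E'
from h import *
c=dict(np.load('pics/w_sp.npz')); w=cloud(c); d=c['depth']
T=np.array([.44658,.29075,.30059]); R=Ro.from_euler('xyz',[-179.963,.0256,-11.74],degrees=True).as_matrix()
p=(w-T)@R
m=(w[...,2]>.2)&(d>0)
print('open: max tool z',p[m][:,2].max()); 
for v,u in ((272,160),(275,165),(300,165),(275,400),(300,400)): print(u,v,p[v,u].round(4))
q=p[m]; q=q[np.argsort(-q[:,2])][:200:20]; print(q.round(4))
c=dict(np.load('pics/w1.npz')); w=cloud(c)
p=(w-np.array([.47917,.28932,.04087]))@Ro.from_euler('xyz',[179.95,.0079,-13.906],degrees=True).as_matrix()
for v in (255,260,265,270,280): print(v,[p[v,u].round(3).tolist() for u in (254,258,300,308)])
E
```

```text
open: max tool z -0.026249807768878728
160 272 [ 0.0116 -0.0433 -0.0355]
165 275 [ 0.0092 -0.0425 -0.033 ]
165 300 [ 0.0001 -0.0427 -0.0351]
400 275 [ 0.0103  0.0427 -0.0354]
400 300 [ 0.0014  0.0429 -0.0374]
[[ 0.0032 -0.0431 -0.0262]
 [-0.0035  0.0432 -0.0276]
 [ 0.0027  0.043  -0.028 ]
 [-0.0001  0.0427 -0.0284]
 [ 0.0049 -0.0427 -0.0287]
 [-0.0031 -0.0425 -0.029 ]
 [ 0.0048 -0.0425 -0.0293]
 [ 0.0082  0.0428 -0.0296]
 [-0.0039 -0.0427 -0.0298]
 [ 0.006  -0.0425 -0.0301]]
255 [[0.01, -0.011, -0.018], [0.011, -0.009, -0.019], [0.011, 0.008, -0.02], [0.011, 0.011, -0.019]]
260 [[0.011, -0.01, -0.024], [0.011, -0.009, -0.024], [0.011, 0.007, -0.024], [0.011, 0.01, -0.023]]
265 [[0.011, -0.01, -0.028], [0.011, -0.009, -0.028], [0.011, 0.007, -0.028], [0.011, 0.01, -0.028]]
270 [[0.011, -0.01, -0.032], [0.011, -0.008, -0.032], [0.011, 0.007, -0.032], [0.011, 0.01, -0.032]]
280 [[0.011, -0.009, -0.039], [0.011, -0.008, -0.04], [0.011, 0.007, -0.04], [0.011, 0.009, -0.04]]
```

```bash
python3 - <<'E'
from h import *
c=dict(np.load('pics/w1.npz')); w=cloud(c)
p=(w-np.array([.47917,.28932,.04087]))@Ro.from_euler('xyz',[179.95,.0079,-13.906],degrees=True).as_matrix()
for u in (256,300,304): print(u,[(v,*p[v,u].round(3)) for v in range(244,257,2)])
E
python3 -m crank '[{"x":0,"y":0,"z":0,"spin":0},{"x":0,"y":0,"z":0,"spin":0},{"x":0,"y":0,"z":0.01,"spin":0},{"x":0,"y":0,"z":0,"spin":0}]' 1
```

```text
256 [(244, np.float64(0.009), np.float64(-0.011), np.float64(-0.003)), (246, np.float64(0.008), np.float64(-0.011), np.float64(-0.004)), (248, np.float64(0.008), np.float64(-0.011), np.float64(-0.004)), (250, np.float64(0.007), np.float64(-0.011), np.float64(-0.004)), (252, np.float64(0.006), np.float64(-0.011), np.float64(-0.005)), (254, np.float64(0.005), np.float64(-0.011), np.float64(-0.004)), (256, np.float64(0.011), np.float64(-0.01), np.float64(-0.02))]
300 [(244, np.float64(0.01), np.float64(0.008), np.float64(-0.004)), (246, np.float64(0.009), np.float64(0.008), np.float64(-0.004)), (248, np.float64(0.008), np.float64(0.008), np.float64(-0.005)), (250, np.float64(0.006), np.float64(0.008), np.float64(-0.003)), (252, np.float64(0.006), np.float64(0.008), np.float64(-0.004)), (254, np.float64(-0.0), np.float64(0.009), np.float64(0.007)), (256, np.float64(0.011), np.float64(0.008), np.float64(-0.019))]
304 [(244, np.float64(0.01), np.float64(0.01), np.float64(-0.004)), (246, np.float64(0.009), np.float64(0.01), np.float64(-0.004)), (248, np.float64(0.008), np.float64(0.01), np.float64(-0.004)), (250, np.float64(0.007), np.float64(0.01), np.float64(-0.004)), (252, np.float64(0.006), np.float64(0.01), np.float64(-0.005)), (254, np.float64(0.005), np.float64(0.01), np.float64(-0.004)), (256, np.float64(0.011), np.float64(0.009), np.float64(-0.02))]
t: 5.65
eef_pos: [0.4799, 0.2904, 0.0521]
tool_rot: [-179.9, -0.1, -13.9]
force: [0.2, -1.3, 0.2]
opening: 0.0674
finger_force: 0.0
```

The wrist depth shows the fingertips about 19 mm behind the reported TCP when shut and about 30 mm behind when open. The actual tips are therefore about 38 mm higher than specified. The bobbin hasn't moved, so I'll go lower to match.

```bash
python3 -m crank '[{"x":0,"y":-0.0015,"z":0,"spin":0},{"x":0,"y":0,"z":-0.02,"spin":0},{"x":0,"y":0,"z":-0.02,"spin":0},{"x":0,"y":0,"z":-0.012,"spin":0},{"x":0,"y":0,"z":0,"spin":0},{"x":0,"y":0,"z":0,"spin":0}]' 1; python3 -m crank '[{"x":0,"y":0,"z":0,"spin":0},{"x":0,"y":0,"z":0,"spin":0},{"x":0,"y":0,"z":0,"spin":0},{"x":0,"y":0,"z":0,"spin":0},{"x":0,"y":0,"z":0,"spin":0},{"x":0,"y":0,"z":0,"spin":0}]' 0 40
```

```text
t: 6.25
eef_pos: [0.4793, 0.2885, -0.001]
tool_rot: [180.0, 0.0, -13.9]
force: [0.6, -0.2, 0.7]
opening: 0.0855
finger_force: 0.0
t: 6.85
eef_pos: [0.4797, 0.2884, -0.0003]
tool_rot: [-180.0, -0.0, -13.9]
force: [-1.4, -2.3, 10.3]
opening: 0.0456
finger_force: 39.3
```

```bash
python3 -m crank '[{"x":0,"y":0,"z":0.01,"spin":0},{"x":0,"y":0,"z":0.03,"spin":0},{"x":0,"y":0,"z":0.03,"spin":0},{"x":0,"y":0,"z":0.03,"spin":0},{"x":0.005,"y":-0.0175,"z":0.01,"spin":0},{"x":0.0125,"y":-0.04,"z":0,"spin":0},{"x":0.0125,"y":-0.04,"z":0,"spin":0},{"x":0.0125,"y":-0.04,"z":0,"spin":0},{"x":0.0125,"y":-0.04,"z":0,"spin":0},{"x":0.0125,"y":-0.04,"z":0,"spin":0},{"x":0.0125,"y":-0.04,"z":0,"spin":0},{"x":0.0125,"y":-0.04,"z":0,"spin":0},{"x":0.005,"y":-0.02,"z":0,"spin":0},{"x":0,"y":0,"z":0,"spin":0},{"x":0,"y":0,"z":0,"spin":0}]'
```

```text
t: 8.35
eef_pos: [0.5767, -0.0292, 0.1092]
tool_rot: [-180.0, -0.0, -13.9]
force: [-0.3, 1.3, -0.7]
opening: 0.0456
finger_force: 41.4
```

```bash
python3 -m crank '[{"x":0,"y":0,"z":-0.03,"spin":0},{"x":0,"y":0,"z":-0.03,"spin":0},{"x":0,"y":0,"z":-0.02,"spin":0},{"x":0,"y":0,"z":-0.006,"spin":0},{"x":0,"y":0,"z":-0.006,"spin":0},{"x":0,"y":0,"z":-0.006,"spin":0},{"x":0,"y":0,"z":0,"spin":0},{"x":0,"y":0,"z":0,"spin":0}]'
python3 -m crank '[{"x":0,"y":0,"z":-0.005,"spin":0},{"x":0,"y":0,"z":0,"spin":0},{"x":0,"y":0,"z":0,"spin":0}]'
```

```text
t: 9.15
eef_pos: [0.5772, -0.0291, 0.0114]
tool_rot: [-180.0, -0.0, -13.9]
force: [0.0, -0.3, 0.3]
opening: 0.0457
finger_force: 41.4
t: 9.45
eef_pos: [0.5767, -0.0292, 0.0058]
tool_rot: [-180.0, 0.0, -13.9]
force: [-0.4, -0.2, -1.0]
opening: 0.0453
finger_force: 41.4
```

```bash
python3 -m crank '[{"x":0,"y":0,"z":-0.001,"spin":0},{"x":0,"y":0,"z":0,"spin":0},{"x":0,"y":0,"z":0,"spin":0},{"x":0,"y":0,"z":0,"spin":0},{"x":0,"y":0,"z":0,"spin":0},{"x":0,"y":0,"z":0,"spin":0}]' 1
python3 -m crank '[{"x":0,"y":0,"z":0.03,"spin":0},{"x":0,"y":0,"z":0.04,"spin":0},{"x":-0.02,"y":0.005,"z":0.04,"spin":0},{"x":-0.03,"y":0.007,"z":0.04,"spin":0},{"x":-0.02,"y":0.005,"z":0.04,"spin":0},{"x":0,"y":0,"z":0.03,"spin":0},{"x":0,"y":0,"z":0,"spin":0}]'
python3 - <<'E'
from h import *
c=wshot('w2')
t=lambda im,x,y,w,h:cv2.resize(im[y:y+h,x:x+w],(400,300),interpolation=cv2.INTER_CUBIC)
D=shot('side','side2');w=cv2.imread('pics/w2.png')
cv2.imwrite('pics/m5.png',np.hstack([t(w,0,0,560,420),t(cv2.imread('pics/side2.png'),195,130,160,120)]))
W=cloud(c)
q=(np.hypot(W[...,0]-.577,W[...,1]+.029)<.03)&(W[...,2]>.03)&(W[...,2]<.07);P=W[q];print(np.percentile(P[:,2],[5,50,95]),cv2.minEnclosingCircle(P[P[:,2]>.046][:,:2].astype(np.float32)))
A=np.c_[P[:,:2],np.ones(len(P))][P[:,2]>.046];print(np.linalg.lstsq(A,P[P[:,2]>.046][:,2],rcond=None)[0])
# lid points in carrier frame
a=np.radians(-13.7);h=np.array([.577+.06*np.cos(a),-.029+.06*np.sin(a),.048])
for n,cl in (('w',W),('side',cloud(D)),('side0',cloud(dict(np.load('pics/side0.npz')))),('scene0',cloud(dict(np.load('pics/scene0.npz')))),('w_car',cloud(dict(np.load('pics/w_car.npz'))))):
    p=(cl-h); X=p[...,0]*np.cos(a)+p[...,1]*np.sin(a);Y=-p[...,0]*np.sin(a)+p[...,1]*np.cos(a);Z=p[...,2]
    m=(abs(Y)<.03)&(Z>.03)&(Z<.14)&(X>-.03)&(X<.1)
    if m.sum()>20: print(n,m.sum(),'slope dx/dz,x0',np.polyfit(Z[m],X[m],1),'lid angle',np.pi/2+np.arctan(np.polyfit(Z[m],X[m],1)[0]),Z[m].max(),X[m].max())
E
```

```text
t: 10.05
eef_pos: [0.5768, -0.0292, 0.0048]
tool_rot: [-180.0, -0.0, -13.9]
force: [0.6, 0.1, 0.6]
opening: 0.0856
finger_force: 0.0
t: 10.75
eef_pos: [0.5087, -0.0121, 0.2288]
tool_rot: [-179.9, -0.4, -13.9]
force: [-0.1, 0.5, -0.5]
opening: 0.0856
finger_force: 0.0
10.75 [ 0.50872138 -0.01206327  0.22884287] [-179.9150773    -0.39533133  -13.89035314] [ 0.57748546 -0.02931121  0.38618609] [ 1.63854235e+02  2.19059456e-02 -1.03911225e+02]
[0.04335431 0.04899986 0.05029701] ((0.5770569443702698, -0.029872851446270943), 0.023108206689357758)
[-0.003857   -0.0018089   0.05123395]
w 837 slope dx/dz,x0 [ 0.26171975 -0.00341857] lid angle 1.8267745628173757 0.04477967741102744 0.008301931997276996
side 618 slope dx/dz,x0 [ 0.27478592 -0.00253739] lid angle 1.8389634994954998 0.13118610851464346 0.043006942034821596
side0 621 slope dx/dz,x0 [ 0.28021362 -0.0030645 ] lid angle 1.8440031125227456 0.13252858250245086 0.04157190692166676
scene0 877 slope dx/dz,x0 [0.25312011 0.00471137] lid angle 1.8187094024746033 0.13380174114831983 0.04119293737850401
w_car 4462 slope dx/dz,x0 [ 0.27187671 -0.00384927] lid angle 1.8362565245514624 0.132199957244031 0.032497178243705065
```

View pics/m5.png

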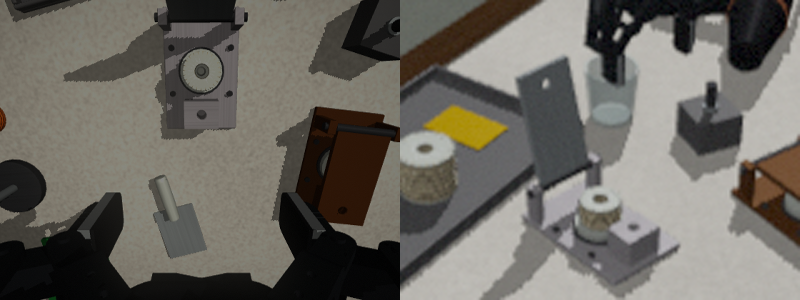

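The bobbin is seated level and centred, with its top at z ≈ 0.050. The lid stands at about 1.83 rad and is clear. I'll go behind it with shut fingers and sweep it over.

```bash
python3 -m crank '[{"x":0.0325,"y":-0.008,"z":0,"spin":0},{"x":0.0325,"y":-0.008,"z":0,"spin":0},{"x":0.0325,"y":-0.008,"z":0,"spin":0},{"x":0.0325,"y":-0.008,"z":0,"spin":0},{"x":0.0325,"y":-0.008,"z":0,"spin":0},{"x":0.0325,"y":-0.008,"z":0,"spin":0},{"x":0,"y":0,"z":0,"spin":0},{"x":0,"y":0,"z":-0.03,"spin":0},{"x":0,"y":0,"z":-0.03,"spin":0},{"x":0,"y":0,"z":-0.03,"spin":0},{"x":0,"y":0,"z":-0.024,"spin":0},{"x":0,"y":0,"z":0,"spin":0}]' 0
python3 -m crank '[{"x":-0.0097,"y":0.0024,"z":0,"spin":0},{"x":-0.0097,"y":0.0024,"z":0,"spin":0},{"x":-0.0097,"y":0.0024,"z":0,"spin":0},{"x":-0.0097,"y":0.0024,"z":0,"spin":0},{"x":-0.0097,"y":0.0024,"z":0,"spin":0},{"x":-0.0097,"y":0.0024,"z":0,"spin":0},{"x":0,"y":0,"z":0,"spin":0}]'
```

```text
t: 12.05
eef_pos: [0.699, -0.06, 0.1053]
tool_rot: [179.9, 0.4, -13.9]
force: [0.3, 0.0, -0.5]
opening: -0.0001
finger_force: 0.0
t: 12.75
eef_pos: [0.6426, -0.0455, 0.1107]
tool_rot: [180.0, 0.0, -13.9]
force: [0.4, -0.0, 0.5]
opening: -0.0
finger_force: 0.0
```

```bash
python3 -m crank '[{"x":-0.0097,"y":0.0024,"z":0,"spin":0},{"x":-0.0097,"y":0.0024,"z":0,"spin":0},{"x":-0.0097,"y":0.0024,"z":0,"spin":0},{"x":-0.0097,"y":0.0024,"z":0,"spin":0},{"x":-0.0097,"y":0.0024,"z":0,"spin":0},{"x":-0.0097,"y":0.0024,"z":0,"spin":0},{"x":0,"y":0,"z":0,"spin":0}]'
cat > lid.py <<'E'
from h import *
import sys
def lid(cl):
    a=np.radians(-13.7);h=np.array([.577+.06*np.cos(a),-.029+.06*np.sin(a),.048])
    p=(cl-h); X=p[...,0]*np.cos(a)+p[...,1]*np.sin(a);Y=-p[...,0]*np.sin(a)+p[...,1]*np.cos(a);Z=p[...,2]
    m=(abs(Y)<.033)&(Z>-.006)&(Z<.14)&(X>-.14)&(X<.05); return np.c_[X[m],Y[m],Z[m]]
P=lid(cloud(shot('side',sys.argv[1])))
print(len(P)); 
for x in np.arange(-.13,.04,.02):
    q=P[abs(P[:,0]-x)<.01]
    if len(q): print(round(x,2),len(q),np.percentile(q[:,2],[10,50,90]).round(4))
E
python3 lid.py side3
```

```text
t: 13.45
eef_pos: [0.5844, -0.0311, 0.1105]
tool_rot: [180.0, 0.0, -13.9]
force: [-0.5, -0.9, -0.6]
opening: 0.0004
finger_force: 0.0
481
-0.13 6 [-0.0059 -0.0057 -0.0049]
-0.11 12 [-0.0052 -0.0049  0.0903]
-0.09 71 [0.0012 0.0902 0.093 ]
-0.07 216 [-0.0022  0.1065  0.1327]
-0.05 159 [-0.0024  0.0884  0.129 ]
-0.03 5 [-0.0031  0.0011  0.1296]
-0.01 3 [-0.004  -0.0039  0.0042]
0.01 9 [0.0019 0.0029 0.0037]
```

```bash
python3 -m crank '[{"x":-0.0097,"y":0.0024,"z":-0.002,"spin":0},{"x":-0.0097,"y":0.0024,"z":-0.004,"spin":0},{"x":-0.0097,"y":0.0024,"z":-0.006,"spin":0},{"x":-0.0097,"y":0.0024,"z":-0.008,"spin":0},{"x":0,"y":0,"z":0,"spin":0}]'; python3 lid.py side4
```

```text
t: 14.0
eef_pos: [0.5447, -0.0216, 0.0891]
tool_rot: [180.0, 0.1, -13.9]
force: [0.1, 0.5, -0.4]
opening: -0.0001
finger_force: 0.0
1055
-0.13 115 [0.007  0.0118 0.0144]
-0.11 356 [0.0098 0.0993 0.1321]
-0.09 193 [0.0078 0.0533 0.1172]
-0.07 95 [0.0055 0.0075 0.0099]
-0.05 102 [0.0035 0.0054 0.0079]
-0.03 86 [0.0021 0.0042 0.0063]
-0.01 92 [0.0002 0.0022 0.0045]
0.01 16 [-0.0013  0.0008  0.0022]
```

```bash
python3 -m crank '[{"x":0,"y":0,"z":0.04,"spin":0},{"x":0,"y":0,"z":0.04,"spin":0},{"x":0.001,"y":-0.02,"z":0.02,"spin":0},{"x":0.005,"y":-0.04,"z":0,"spin":0},{"x":0.005,"y":-0.04,"z":0,"spin":0},{"x":0.005,"y":-0.04,"z":0,"spin":0},{"x":0.005,"y":-0.04,"z":0,"spin":0},{"x":0.005,"y":-0.04,"z":0,"spin":0},{"x":0.001,"y":-0.0204,"z":0,"spin":0},{"x":0,"y":0,"z":0,"spin":0},{"x":0,"y":0,"z":0,"spin":0}]' 1 60
python3 - <<'E'
from h import *
c=shot('side','s5')
W=cloud(c);q=(np.hypot(W[...,0]-.577,W[...,1]+.025)<.08)&(W[...,2]>.04)&(W[...,2]<.075);print(q.sum())
E
```

```text
t: 15.15
eef_pos: [0.574, -0.2624, 0.1903]
tool_rot: [-180.0, 0.0, -13.9]
force: [0.7, 0.4, 0.1]
opening: 0.0855
finger_force: 0.0
890
```

```bash
python3 -m crank '[{"x":-0.002,"y":0,"z":-0.04,"spin":0},{"x":0,"y":0,"z":-0.04,"spin":0},{"x":0,"y":0,"z":-0.04,"spin":0},{"x":0,"y":0,"z":-0.02,"spin":0},{"x":0,"y":0,"z":-0.016,"spin":0},{"x":0,"y":0,"z":0,"spin":0},{"x":0,"y":0,"z":0,"spin":0}]' 1 60
python3 -m crank '[{"x":0,"y":0,"z":0,"spin":0},{"x":0,"y":0,"z":0,"spin":0},{"x":0,"y":0,"z":0,"spin":0},{"x":0,"y":0,"z":0,"spin":0},{"x":0,"y":0,"z":0,"spin":0},{"x":0,"y":0,"z":0,"spin":0},{"x":0,"y":0,"z":0,"spin":0}]' 0 60
```

```text
t: 15.9
eef_pos: [0.5725, -0.2619, 0.0353]
tool_rot: [-180.0, -0.0, -13.9]
force: [-0.7, -0.2, 1.0]
opening: 0.0856
finger_force: 0.0
t: 16.6
eef_pos: [0.5721, -0.2623, 0.0349]
tool_rot: [-180.0, -0.0, -13.9]
force: [-0.6, 1.0, 7.0]
opening: 0.0122
finger_force: 60.7
```

```bash
python3 -m crank '[{"x":0,"y":0,"z":0.02,"spin":0},{"x":0,"y":0,"z":0.04,"spin":0},{"x":0,"y":0,"z":0.04,"spin":0},{"x":-0.003,"y":0.015,"z":0.025,"spin":0},{"x":-0.008,"y":0.04,"z":0,"spin":0},{"x":-0.008,"y":0.04,"z":0,"spin":0},{"x":-0.008,"y":0.04,"z":0,"spin":0},{"x":-0.008,"y":0.04,"z":0,"spin":0},{"x":-0.008,"y":0.04,"z":0,"spin":0},{"x":-0.0055,"y":0.0313,"z":0,"spin":0},{"x":0,"y":0,"z":0,"spin":0},{"x":0,"y":0,"z":0,"spin":0}]'
python3 - <<'E'
from h import *
c=wshot('w6'); shot('side','s6'); shot('scene','sc6')
t=lambda im,x,y,w,h:cv2.resize(im[y:y+h,x:x+w],(400,300),interpolation=cv2.INTER_CUBIC)
r=lambda n:cv2.imread(f'pics/{n}.png')
cv2.imwrite('pics/m6.png',np.vstack([np.hstack([t(r('w6'),0,0,560,420),t(r('w6'),200,220,160,120)]),np.hstack([t(r('s6'),220,140,133,100),t(r('sc6'),215,155,133,100)])]))
E
```

```text
t: 17.8
eef_pos: [0.5234, -0.0156, 0.1596]
tool_rot: [180.0, -0.0, -13.8]
force: [0.1, -0.4, -0.2]
opening: 0.0123
finger_force: 61.0
17.8 [ 0.523351   -0.01555907  0.15955091] [ 1.79997431e+02 -1.46456584e-02 -1.38082578e+01] [ 0.59321233 -0.03272484  0.31641885] [ 1.63473462e+02 -6.54943771e-02 -1.03829614e+02]
```

View pics/m6.png

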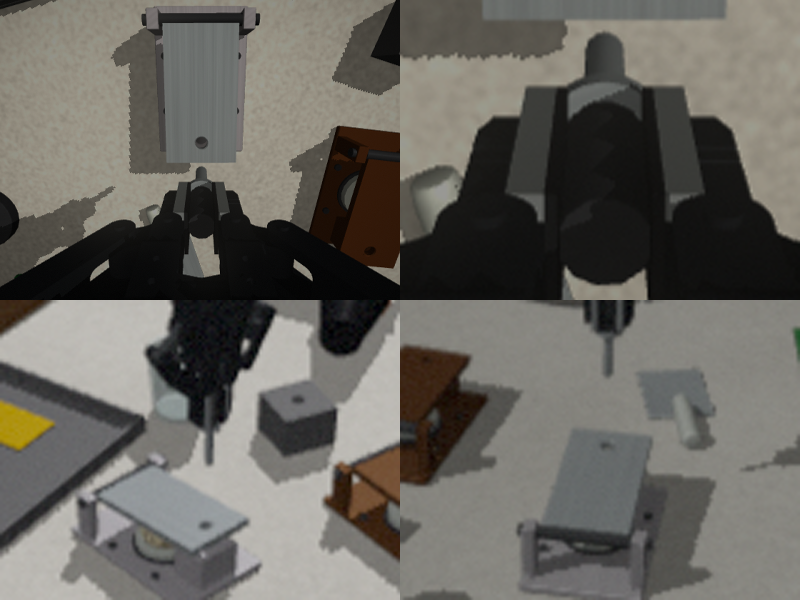

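The wrist view shows the lid resting ajar with its hole at tile (201,141). The pin is straight in the grip, with its tip at tile (201,168). I'll compare the two positions.

```bash
python3 - <<'E'
from h import *
c=dict(np.load('pics/w6.npz'));s=dict(np.load('pics/s6.npz'));k=dict(np.load('pics/sc6.npz'))
# lid hole: plane height fit
W=cloud(c); 
q=(np.hypot(W[...,0]-.5236,W[...,1]+.016)<.018)&(W[...,2]>.05)&(W[...,2]<.075);print('lid z near hole',np.median(W[q][:,2]))
z=float(np.median(W[q][:,2]))
print('hole w',ray(c,281.4,197.5,z).round(4))
print('tip w',ray(c,281.6,238,.13).round(4))
print('side hole',ray(s,220+206/3,140+225/3,z).round(4),'tip',ray(s,220+209/3,140+163/3,.131).round(4))
print('scene hole',ray(k,215+207/3,155+145/3,z).round(4),'tip',ray(k,215+209/3,155+75/3,.131).round(4))
# dark-hole centroid in wrist
g=cv2.cvtColor(cv2.imread('pics/w6.png'),cv2.COLOR_BGR2GRAY)[180:216,264:300].astype(float)
m=g<np.median(g)*.75; ys,xs=np.nonzero(m);print('centroid',xs.mean()+264,ys.mean()+180,m.sum(), ray(c,xs.mean()+264,ys.mean()+180,z).round(4))
E
```

```text
lid z near hole 0.06167384359256678
hole w [ 0.5264 -0.0166  0.0617]
tip w [ 0.5225 -0.0157  0.13  ]
side hole [ 0.5221 -0.0125  0.0617] tip [ 0.5206 -0.013   0.131 ]
scene hole [ 0.525  -0.0144  0.0617] tip [ 0.5257 -0.0139  0.131 ]
centroid 281.75409836065575 199.15573770491804 244 [ 0.5252 -0.0165  0.0617]
```

```bash
python3 -m crank '[{"x":0.0012,"y":-0.0004,"z":-0.03,"spin":0},{"x":0,"y":0,"z":-0.03,"spin":0},{"x":0,"y":0,"z":-0.004,"spin":0},{"x":0,"y":0,"z":-0.004,"spin":0},{"x":0,"y":0,"z":-0.004,"spin":0},{"x":0,"y":0,"z":-0.004,"spin":0},{"x":0,"y":0,"z":0,"spin":0}]'
python3 -m crank '[{"x":0,"y":0,"z":-0.004,"spin":0},{"x":0,"y":0,"z":-0.004,"spin":0},{"x":0,"y":0,"z":0,"spin":0}]'
```

```text
t: 18.65
eef_pos: [0.5248, -0.0164, 0.0837]
tool_rot: [-180.0, -0.0, -13.9]
force: [0.8, 0.1, -1.1]
opening: 0.0124
finger_force: 61.0
t: 18.95
eef_pos: [0.5243, -0.0163, 0.075]
tool_rot: [180.0, 0.0, -13.9]
force: [-0.7, 0.0, -1.0]
opening: 0.0122
finger_force: 61.0
```

```bash
python3 -m crank '[{"x":-0.0004,"y":0,"z":-0.004,"spin":0},{"x":0,"y":0,"z":-0.004,"spin":0},{"x":0,"y":0,"z":-0.004,"spin":0},{"x":0,"y":0,"z":0,"spin":0}]' 0 100
python3 -m crank '[{"x":0,"y":0,"z":-0.004,"spin":0},{"x":0,"y":0,"z":-0.004,"spin":0},{"x":0,"y":0,"z":-0.004,"spin":0},{"x":0,"y":0,"z":0,"spin":0},{"x":0,"y":0,"z":0,"spin":0}]'
```

```text
t: 19.35
eef_pos: [0.5238, -0.0164, 0.0628]
tool_rot: [180.0, 0.0, -13.9]
force: [0.6, 0.3, -0.2]
opening: 0.0115
finger_force: 98.8
t: 19.85
eef_pos: [0.5241, -0.0164, 0.0513]
tool_rot: [180.0, 0.0, -13.9]
force: [-1.4, -0.0, -0.5]
opening: 0.0115
finger_force: 98.8
```

```bash
python3 -m crank '[{"x":0,"y":0,"z":-0.002,"spin":0},{"x":0,"y":0,"z":-0.002,"spin":0},{"x":0,"y":0,"z":-0.002,"spin":0},{"x":0,"y":0,"z":0,"spin":0},{"x":0,"y":0,"z":0,"spin":0}]'
python3 -m crank '[{"x":0,"y":0,"z":-0.002,"spin":0},{"x":0,"y":0,"z":-0.001,"spin":0},{"x":0,"y":0,"z":0,"spin":0},{"x":0,"y":0,"z":0,"spin":0}]'
```

```text
t: 20.35
eef_pos: [0.5242, -0.0163, 0.0454]
tool_rot: [-180.0, 0.0, -13.9]
force: [-0.7, 0.1, 1.1]
opening: 0.0112
finger_force: 98.9
t: 20.75
eef_pos: [0.5242, -0.0164, 0.0424]
tool_rot: [-180.0, -0.0, -13.9]
force: [-0.7, -0.5, 1.7]
opening: 0.0112
finger_force: 99.2
```

```bash
for i in 1 2 3; do :; done; python3 -m crank '[{"x":0,"y":0,"z":-0.001,"spin":0},{"x":0,"y":0,"z":0,"spin":0},{"x":0,"y":0,"z":0,"spin":0}]'; python3 -m crank '[{"x":0,"y":0,"z":-0.001,"spin":0},{"x":0,"y":0,"z":0,"spin":0},{"x":0,"y":0,"z":0,"spin":0}]';  python3 -m crank '[{"x":0,"y":0,"z":-0.001,"spin":0},{"x":0,"y":0,"z":0,"spin":0},{"x":0,"y":0,"z":0,"spin":0}]'; python3 lid.py s7
```

```text
t: 21.05
eef_pos: [0.5243, -0.0163, 0.0419]
tool_rot: [180.0, -0.0, -13.9]
force: [-5.1, 0.9, 13.8]
opening: 0.0114
finger_force: 101.8
t: 21.35
eef_pos: [0.5244, -0.0163, 0.0416]
tool_rot: [180.0, -0.0, -13.9]
force: [-10.5, 0.4, 29.8]
opening: 0.0112
finger_force: 105.2
t: 21.65
eef_pos: [0.5245, -0.0163, 0.0414]
tool_rot: [180.0, -0.1, -13.9]
force: [-16.3, 1.0, 47.4]
opening: 0.0114
finger_force: 108.7
1046
-0.13 527 [1.000e-04 6.350e-02 1.113e-01]
-0.11 166 [0.0004 0.0302 0.0703]
-0.09 54 [-0.0017  0.0015  0.039 ]
-0.07 63 [-0.0016  0.0009  0.003 ]
-0.05 68 [-0.002   0.0011  0.0033]
-0.03 66 [-0.0015  0.0013  0.0038]
-0.01 84 [-0.0008  0.0015  0.0038]
0.01 18 [-0.0005  0.0019  0.0037]
```

```bash
python3 -m crank '[{"x":0,"y":0,"z":-0.0000,"spin":0},{"x":0,"y":0,"z":0.0013,"spin":0},{"x":0,"y":0,"z":0,"spin":0},{"x":0,"y":0,"z":0,"spin":0},{"x":0,"y":0,"z":0,"spin":0}]'; python3 lid.py s8
python3 - <<'E'
from h import *
shot('scene','sc8')
t=lambda im,x,y,w,h:cv2.resize(im[y:y+h,x:x+w],(400,300),interpolation=cv2.INTER_CUBIC)
r=lambda n:cv2.imread(f'pics/{n}.png')
cv2.imwrite('pics/m8.png',np.hstack([t(r('s8'),220,140,133,100),t(r('sc8'),215,155,133,100)]))
E
```

```text
t: 22.2
eef_pos: [0.5243, -0.0163, 0.0417]
tool_rot: [180.0, -0.0, -13.9]
force: [-9.2, 1.0, 24.8]
opening: 0.0115
finger_force: 103.3
1043
-0.13 535 [0.0012 0.0628 0.1109]
-0.11 157 [0.0002 0.0304 0.0711]
-0.09 52 [-0.0005  0.0019  0.0049]
-0.07 64 [-0.0011  0.0012  0.0035]
-0.05 65 [-0.0003  0.001   0.0036]
-0.03 69 [-0.0013  0.0014  0.0033]
-0.01 85 [-0.0012  0.0015  0.0039]
0.01 16 [-0.0002  0.0022  0.0034]
```

View pics/m8.png

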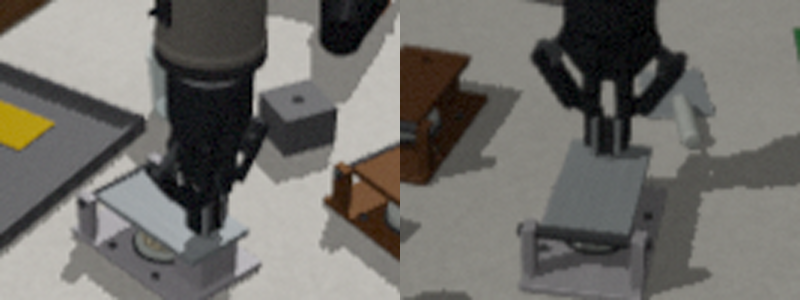

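The lid lies level on the block with the pin through it, held down with a steady 25 N or so. I'm handing it in.

```bash
python3 -c "
from bench import ticket
print(ticket.finish_job())"
```

```text
the job is handed in; nothing more can be done
None
```

I handed the job in at about 22 s: the bobbin is on the seat, the lid is shut flat, and the arm is still pressing the pin home with about 25 N; no verdict came back.

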